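# Dock the coffee scale under the dripper and zero it

### The arm

A 7-joint arm with a two-finger parallel gripper is mounted at the origin on a cart in front of the work surface, level with it; the furniture and walls round the work are solid. World frame = base frame: x ahead of the robot, y to its left, z up, the work surface at z = 0. Lengths are in m, angles in rad, forces in N, time in s.
With the tool pointing down it reaches from about 0.4 to 0.875 m from the base axis. Payload 4.4 kg.
Tool frame: the origin (TCP) lies midway between the tips of the shut fingers; the grasp point (between the pads) lies 19 mm behind it; z points along the fingers, x is the direction in which the jaws open and shut, and the axes are right-handed (so a half turn about z gives the same grasp; the last joint's range is limited). The gripper opens to 85 mm and grips with 20 to 120 N. Pads are 22 mm wide; open, the fingers measure 114 mm over their backs; the gripper's body (76 mm by 85 mm) begins 54 mm behind the grasp point. The pads swing forward as they close: fully open they stand 13 mm farther back than shut.
Start: joints at [-1.2, 0.628, 0.038, 1.517, -0.027, 0.996, -0.02], TCP at [0.275, 0.589, 0.231] pointing down, gripper open.
Joint ranges: [-3.06, 3.06], [-0.37, 2.12], [-1.25, 1.32], [0.18, 2.47], [-1.1, 4.24], [0.23, 1.98], [-2.94, 2.94]. Speed limits (rad/s): [2.57, 2.57, 3.14, 3.14, 3.14, 3.14, 3.14].

### API

Orientations are given as a rotation vector (axis times angle).
In Python, from plant import manip gives the robot as it stands.
- The arm moves only by the tool step_arm, never from a script. Its argument "series" is a list of rows, each a list of 7 numbers: the shift along the tool's x, y, z in m, then the turn, a rotation vector about the tool's x, y, z in degrees, then the closure in counts, from 0 (fully open) to 255 (shut). In form: [[tx, ty, tz, rx, ry, rz, gripper], ...]. A call has 1 to 8 rows; each row is the pose to reach, as a shift and turn from the pose commanded when the call began, along the tool's axes at that moment; what a row does not reach only later rows make up. A row lasts 1/10 s, in which the tool goes at most 50 mm and 8.59 degrees, less where a joint would pass 70% of its speed; a pose out of reach is approached as far as the arm can. A call with a gripper value outside its range is refused whole. The fingers move at their own pace and stop on an object; "force" is the grip in N (left out, the last holds). Time passes only in rows, so rows that repeat a pose let the fingers close. It gives the time, the measured TCP pose, the force and the opening at its end, in the units of the state.
- manip.observe(): the state, without advancing time (a new reading comes with each control period).
- manip.get_image(name): name is "scene" or "top" or "wrist"; returns a dict with "frame" (384x512x3 uint8, red, green, blue), "fx", "fy", "cx", "cy" (pixels), "position" and "rotation" of the camera in the world; the wrist camera has in their place "T_tool_cam" (4x4, takes a point from camera to tool coordinates, whose origin is the TCP and whose axes are the tool frame's). Camera axes: x right, y down, z forward; pixel columns grow to the right and rows downward; lengths in m; the calibration is good to about 2 mm. A picture is of the moment at which its call begins: read the wrist's pose just before it. There is no depth.
- manip.job_done(): hands the job in, once; it reports no verdict.
The state is a dict: "time": time; "q": joint angles; "joint_vel": joint speeds; "effort": joint torques, N m; "ee_pos": TCP position; "eef_rot": TCP orientation; "force": force on the tool from outside, world axes, zero at the start; "ft_torque": the same for the moment, N m; "finger_gap": opening from 0.0 (shut) to 1.0 (fully open).
Only numpy, scipy, OpenCV 4.12 (cv2) and the standard library are available. Lean on these libraries where they do the work, as an engineer would, in place of code of your own. Each camera call takes 0.05 s, during which the arm holds its last target.

### The job

Get the pour-over ready: without lifting anything or touching the cup, push the coffee scale, with the cup standing on it, between the two wooden runners of the coffee stand until it is fully home against the crosspiece at the back, so that the cup stands upright under the dripper. Then press the scale's round zero button all the way down with a fingertip and let go. Leave everything else on the worktop where it stands.

Things in the scene. Friction and masses are not known exactly. Their poses are not given: they have to be found in the camera images.
- scale: flat black coffee scale, 144 mm wide (its x), 200 mm long (its y), loose on rubber feet, about 0.6 kg, vertical corners rounded by 14 mm. Steel platform on its +y end, which enters the stand first, top at 27 mm; display and round zero button on its -y end. Origin: middle of its underside, on the worktop. Too wide to grip; a push of a few newtons slides it.
- scale_end (a point): middle of the upright end face below the display (the scale's -y end: x = 0, y = -100 mm, 13 mm high), a good face to push on. The housing's sides and ends are upright from 3 to 24 mm above the worktop. Mind the wall cabinets: they hang 0.47 m above the worktop from about 0.59 m ahead of the robot base onwards.
- cup: handleless striped ceramic cup, 77 mm across, 100 mm high, 0.28 kg, standing loose on the platform within 6 mm of the point x = 0, y = 35 mm of the scale; rim 127 mm above the worktop. Origin: middle of its underside. It rides along when the scale is pushed steadily.
- stand: pour-over coffee stand fixed to the worktop: U-shaped wooden base open towards its own -y, two parallel runners and a back crosspiece (inner face at y = +100 mm), 22 mm high. Origin: on the worktop, where the scale's origin lies when home; the scale goes in along the stand's +y, axes parallel. Posts at x = +-87, y = 35 mm carry a bridge with a white cone dripper (50 mm radius, 150 to 226 mm high).
- mouth (a point): middle of the open end of the stand's base, on the worktop between the half-round noses (12 mm radius) of the two 24 mm wide runners, at x = 0, y = -82 mm of the stand. The runners' inner faces are 150 mm apart: 3 mm free on either side of the scale. Home, the scale's display end still sticks out 18 mm past the noses.
- outlet (a point): lower end of the dripper's spout, on its axis, 150 mm above the worktop (x = 0, y = 35 mm in the stand's frame).
- button_top (a point): middle of the top of the zero button, a grey disc 19 mm across that stands 4 mm proud of the scale's housing, 28 mm above the worktop, at x = +44, y = -78 mm in the scale's frame.
- zero_button (a joint): travel of the zero button: 0 is up, 0.003 m is fully down; a spring pushes it back, it takes about 4 N to press it down.
- scoop: small steel coffee scoop, 96 x 42 x 20 mm, lying behind the work; leave it alone.
- jar: white jar with a wooden lid, 74 mm across, 85 mm high, behind the stand near the scoop; leave it alone.
- pot: glass coffee pot with black lid and handle, 144 mm high, at the back; leave it alone.
- mug: cream mug with handle, 102 mm high, at the right; leave it alone.
- teaspoon: steel teaspoon, 137 mm long, lying at the right; leave it alone.
- packet: flat wrapped packet, 68 x 185 x 14 mm, lying at the left; leave it alone.

How it is judged:
On the way, in this order (a step that is already met when the one before it is completed fails the run):
1. the scale, with the cup on it, is home between the runners of the stand (y of scale in the frame of stand above -0.006 m and horizontal distance between scale and stand below 0.008 m and horizontal distance between cup and outlet below 0.02 m), for 0.2 s.
2. the zero button is pressed down while the scale is home (value of joint zero_button above 0.002 m and horizontal distance between scale and stand below 0.008 m), for 0.1 s.
At the end, for the whole second after the job is handed in: The scale lies flat between the runners, at most 6 mm short of the crosspiece and square to it within 0.05 rad; the cup stands upright on the platform with its axis within 20 mm of the dripper's outlet; the zero button has been pressed with the scale home and has come back up; all at rest (all of step 1 and angle between the y axis of scale and the y axis of stand, either way round below 0.05 rad and height (world z) of scale below 0.004 m and angle between cup's own z axis and vertical below 0.05 rad and z of cup in the frame of scale between 0.024 and 0.031 m and value of joint zero_button below 0.001 m and linear speed of each of scale, cup below 0.01 m/s); the robot touches nothing.
It fails at once if the scale is lifted or tipped (height (world z) of scale above 0.01 m or angle between scale's own z axis and vertical above 0.1 rad).
It fails at once if the cup is touched by the robot (contact force between any of the fingers, the arm and cup above 1 N).
It fails at once if the cup is lifted off the platform, tipped or falls (angle between cup's own z axis and vertical above 0.2 rad or z of cup in the frame of scale above 0.037 m or height (world z) of cup below 0.018 m).
It fails at once if another thing on the worktop is pushed away (distance of any of scoop, jar, pot, mug, teaspoon, packet from where it was at the start of the episode above 0.02 m).
It also fails if it takes over 72 s, if anything falls off the work surface, if the arm or the gripper's body presses on something with over 40 N, if the wrist force passes 120 N, or if a joint passes its speed limit or range.

## Working session

There is one attempt and no reset: what is moved stays moved. The work goes in short steps, Python scripts to look and compute and a tool call to move; the robot and the scene stay as the last step left them, time stands still between calls to the robot, and variables do not carry over. Pictures are saved under pics/ and viewed, and the job is handed in when it is done.

Besides the shell and the picture viewer there is one more tool, called as name([rows], argument=value, ...), one row to a line, values as JSON. step_arm: Moves the arm, as the interface text tells. Its arguments: {"type":"object","properties":{"series":{"type":"array","items":{"type":"array","items":{"type":"number"}}},"force":{"type":"number"}},"required":["series"]}

```bash
mkdir -p pics; ls; python3 - <<'E'
from plant import manip
import cv2,numpy as np
np.set_printoptions(precision=4,suppress=True)
s=manip.observe();print({k:np.round(v,4) for k,v in s.items()})
for n in ["scene","top"]:
    d=manip.get_image(n);cv2.imwrite(f"pics/{n}0.png",d["frame"][:,:,::-1])
    print(n,d["fx"],d["fy"],d["cx"],d["cy"],d["position"],d["rotation"])
E
```

```text
pics
{'time': np.float64(0.0), 'q': array([-1.1998,  0.6294,  0.0384,  1.5184, -0.027 ,  0.9963, -0.02  ]), 'joint_vel': array([ 0.0001,  0.0014, -0.0008,  0.0009, -0.0018, -0.0015,  0.0011]), 'effort': array([ -0.0008, -56.339 ,   1.2259, -19.3448,   0.011 ,   0.0106,
        -0.    ]), 'ee_pos': array([0.2747, 0.5884, 0.2304]), 'eef_rot': array([ 2.6491,  1.6868, -0.0026]), 'force': array([0.8685, 0.457 , 0.357 ]), 'ft_torque': array([ 0.0086, -0.0534,  0.0267]), 'finger_gap': np.float64(0.9986)}
scene 402.28168949882314 402.28168949882314 252.19427284281494 187.71407296934922 [-0.3309 -0.8282  0.8164] [-1.9362  0.8588 -0.4815]
top 495.677527676249 495.677527676249 259.3843471617351 193.732342385539 [0.227  0.2486 1.794 ] [-1.494   2.6051 -0.3268]
```

View pics/scene0.png

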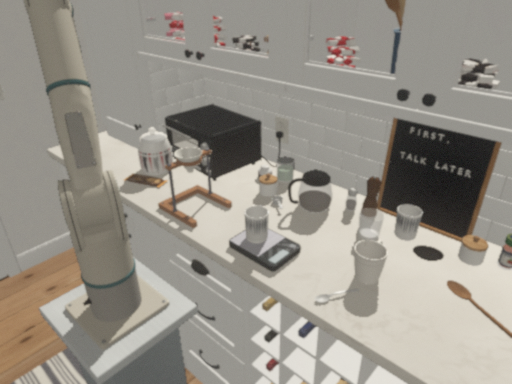

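View pics/top0.png

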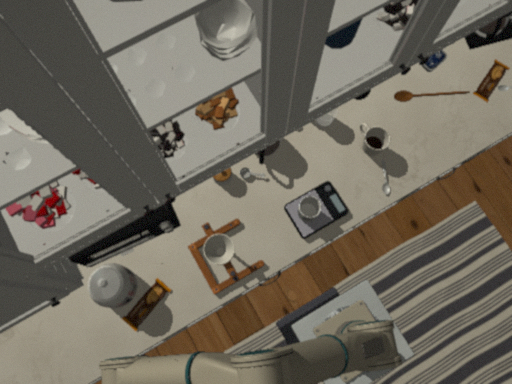

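The scale is at about top (316,208), with its display end to the right and the cup at (309,207). The stand is at about (226,255), opening toward the scale. I'll zoom in to measure both.

```bash
cat > h.py <<'E'
import numpy as np,cv2
from scipy.spatial.transform import Rotation as R
from plant import manip
np.set_printoptions(precision=4,suppress=True)
def ray(d,uv,z):
    uv=np.atleast_2d(np.array(uv,float))
    r=np.c_[(uv[:,0]-d["cx"])/d["fx"],(uv[:,1]-d["cy"])/d["fy"],np.ones(len(uv))]
    Rm=d["rotation"]; Rm=R.from_rotvec(Rm).as_matrix() if np.size(Rm)==3 else np.array(Rm)
    w=r@Rm.T; p=np.array(d["position"]); t=(z-p[2])/w[:,2]
    return p+w*t[:,None]
def proj(d,P):
    Rm=R.from_rotvec(d["rotation"]).as_matrix()
    c=(np.atleast_2d(P)-d["position"])@Rm
    return np.c_[c[:,0]/c[:,2]*d["fx"]+d["cx"],c[:,1]/c[:,2]*d["fy"]+d["cy"]]
E
python3 - <<'E'
import cv2
a=cv2.imread("pics/top0.png")[165:305,175:355];cv2.imwrite("pics/top0z.png",cv2.resize(a,None,fx=4.4,fy=4.2,interpolation=cv2.INTER_CUBIC))
a=cv2.imread("pics/scene0.png")[130:280,140:310];cv2.imwrite("pics/scene0z.png",cv2.resize(a,None,fx=4,fy=4,interpolation=cv2.INTER_CUBIC))
E
```

```text
(no output)
```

View pics/top0z.png

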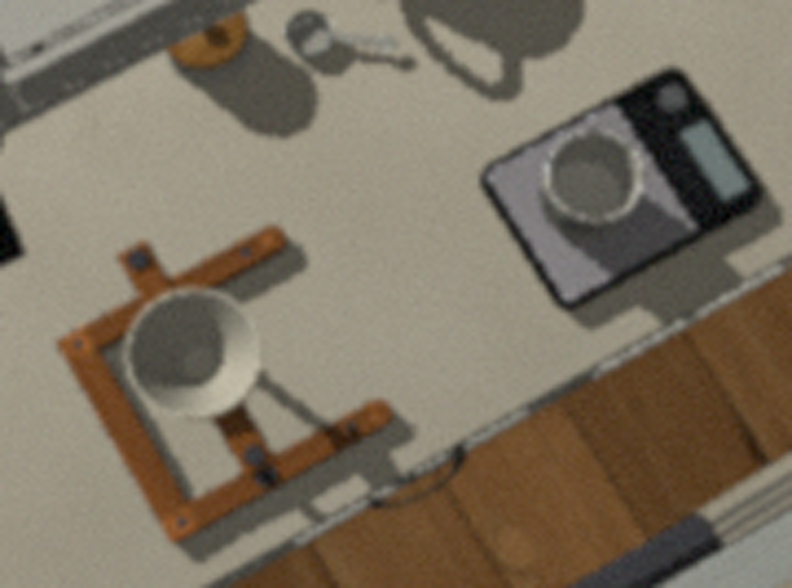

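View pics/scene0z.png

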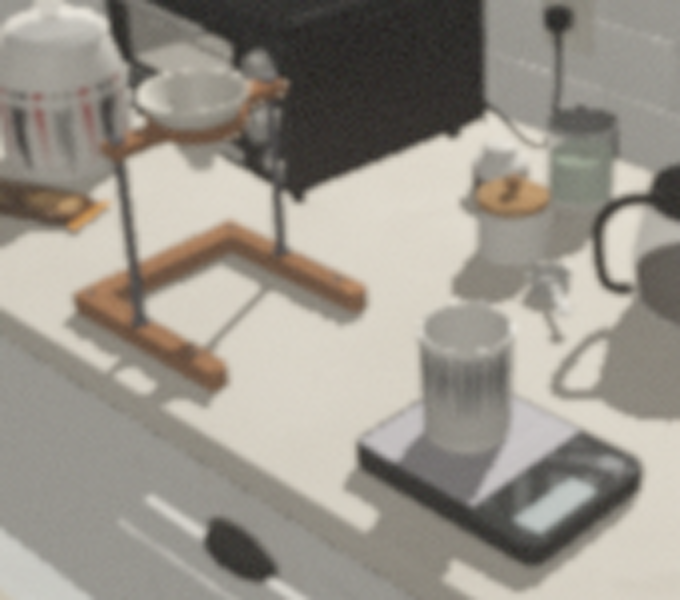

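```bash
cat > meas.py <<'E'
from h import *
def scale(img,d,dbg=None):
    roi=np.zeros(img.shape[:2],np.uint8)
    g=cv2.cvtColor(img,cv2.COLOR_RGB2GRAY)
    return g
def go(tag):
    d=manip.get_image("top");f=d["frame"];cv2.imwrite(f"pics/{tag}.png",f[:,:,::-1])
    return d,f
if __name__=="__main__":
    d,f=go("m0")
    g=cv2.cvtColor(f,cv2.COLOR_RGB2GRAY)
    hsv=cv2.cvtColor(f,cv2.COLOR_RGB2HSV)
    for th in (45,60,75):
        m=((g<th)*255).astype(np.uint8); m[:178]=0;m[245:]=0;m[:,:280]=0;m[:,352:]=0
        n,l,st,_=cv2.connectedComponentsWithStats(m)
        k=1+np.argmax(st[1:,4]); mm=(l==k).astype(np.uint8)
        c=max(cv2.findContours(mm,cv2.RETR_EXTERNAL,cv2.CHAIN_APPROX_NONE)[0],key=len)
        hull=cv2.convexHull(c)[:,0]
        P=ray(d,hull,0.024)[:,:2]
        r=cv2.minAreaRect((P*1000).astype(np.float32));print("scale",th,st[k],r, cv2.boxPoints(r).round(1).tolist())
    m=((hsv[...,0]<16)&(hsv[...,1]>110)&(f[...,0]>80)).astype(np.uint8)*255
    m[:215]=0;m[296:]=0;m[:,:180]=0;m[:,266:]=0
    n,l,st,_=cv2.connectedComponentsWithStats(m);print(st)
    cv2.imwrite("pics/m0mask.png",cv2.resize(m[205:305,170:290],None,fx=5,fy=5,interpolation=0))
E
python3 meas.py
```

```text
scale 45 [303 182  45  56 469] ((455.7745361328125, -133.22567749023438), (193.17446899414062, 141.53054809570312), 89.85871887207031) [[384.79998779296875, -229.60000610351562], [526.2999877929688, -230.0], [526.7999877929688, -36.79999923706055], [385.20001220703125, -36.5]]
scale 60 [285 182  64  57 614] ((455.55926513671875, -131.1474609375), (142.27032470703125, 198.74375915527344), 0.15312981605529785) [[384.20001220703125, -32.0], [384.70001220703125, -230.6999969482422], [527.0, -230.3000030517578], [526.4000244140625, -31.600000381469727]]
scale 75 [285 182  64  57 972] ((455.431884765625, -131.49754333496094), (200.7120361328125, 147.01821899414062), 89.78827667236328) [[381.6000061035156, -231.60000610351562], [528.5999755859375, -232.10000610351562], [529.2999877929688, -31.399999618530273], [382.29998779296875, -30.899999618530273]]
[[     0      0    512    384 195548]
 [   189    219     62     75    886]
 [   207    223      2      2      3]
 [   251    261     13      7     57]
 [   265    282      1      4      4]
 [   246    286     20     10    107]
 [   243    295      2      1      2]
 [   248    295      1      1      1]]
```

View pics/m0mask.png

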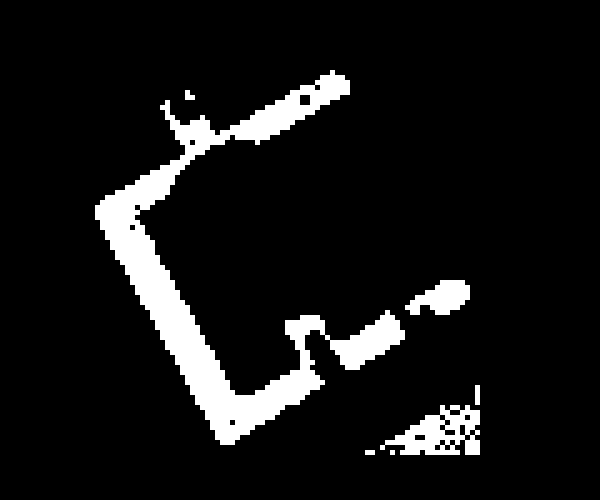

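```bash
python3 - <<'E'
from h import *
d=manip.get_image("top");f=d["frame"]
S=1000 # rectified ortho at z=0.022, 1px=1mm : world x 0.2..0.8 (rows), y -0.35..0.45
def ortho(z,x0,x1,y0,y1):
    xs=np.arange(x0,x1,.001);ys=np.arange(y1,y0,-.001)
    X,Y=np.meshgrid(xs,ys,indexing='ij')
    uv=proj(d,np.c_[X.ravel(),Y.ravel(),np.full(X.size,z)]).astype(np.float32)
    return cv2.remap(f,uv[:,0].reshape(X.shape),uv[:,1].reshape(X.shape),cv2.INTER_CUBIC)
o=ortho(.022,.3,.62,-.27,.45)[::-1]
for k in range(0,720,50):cv2.line(o,(k,0),(k,4),(255,0,0),1)
for k in range(0,320,20):cv2.line(o,(0,k),(4,k),(255,0,0),1)
cv2.imwrite("pics/ortho.png",o[:,:,::-1])
E
```

```text
Traceback (most recent call last):
cv2.error: OpenCV(4.12.0) :-1: error: (-5:Bad argument) in function 'line'
> Overload resolution failed:
>  - Layout of the output array img is incompatible with cv::Mat
>  - Expected Ptr<cv::UMat> for argument 'img'
```

```bash
cat >> h.py <<'E'
def ortho(d,z,x0,x1,y0,y1,name=None,s=.001):
    """rows: x from x1 (top) down to x0; cols: y from y1 (left) to y0; 1px=s"""
    xs=np.arange(x1,x0,-s);ys=np.arange(y1,y0,-s)
    X,Y=np.meshgrid(xs,ys,indexing='ij')
    uv=proj(d,np.c_[X.ravel(),Y.ravel(),np.full(X.size,z)]).astype(np.float32)
    o=cv2.remap(d["frame"],uv[:,0].reshape(X.shape),uv[:,1].reshape(X.shape),cv2.INTER_LINEAR)
    if name: cv2.imwrite(name,o[:,:,::-1])
    return o
E
python3 - <<'E'
from h import *
d=manip.get_image("top")
o=ortho(d,.022,.3,.62,-.27,.45,"pics/ortho.png")
hsv=cv2.cvtColor(o,cv2.COLOR_RGB2HSV)
w=((hsv[...,0]<16)&(hsv[...,1]>105)&(o[...,0]>75))
# print extents of wood per band
for y in (.36,.34,.20,.19,.18,.17): 
    r=np.where(w[:,int((.45-y)*1000)])[0]; print("y",y,"x spans",[ (round(.62-a[-1]/1000,3),round(.62-a[0]/1000,3)) for a in np.split(r,np.where(np.diff(r)>1)[0]+1) if len(a)>3])
for x in (.58,.56,.54,.52,.50,.48,.46,.44,.42,.40,.38,.36,.34,.32):
    r=np.where(w[int((.62-x)*1000)])[0]; print("x",x,"y spans",[ (round(.45-a[-1]/1000,3),round(.45-a[0]/1000,3)) for a in np.split(r,np.where(np.diff(r)>1)[0]+1) if len(a)>3])
E
```

```text
y 0.36 x spans []
y 0.34 x spans [(np.float64(0.307), np.float64(0.315))]
y 0.2 x spans [(np.float64(0.551), np.float64(0.574)), (np.float64(0.378), np.float64(0.4)), (np.float64(0.315), np.float64(0.318)), (np.float64(0.301), np.float64(0.311))]
y 0.19 x spans [(np.float64(0.553), np.float64(0.574)), (np.float64(0.379), np.float64(0.4)), (np.float64(0.309), np.float64(0.314))]
y 0.18 x spans [(np.float64(0.553), np.float64(0.573)), (np.float64(0.301), np.float64(0.32))]
y 0.17 x spans [(np.float64(0.566), np.float64(0.575)), (np.float64(0.554), np.float64(0.564)), (np.float64(0.393), np.float64(0.4)), (np.float64(0.308), np.float64(0.315)), (np.float64(0.302), np.float64(0.306))]
x 0.58 y spans [(np.float64(0.235), np.float64(0.259))]
x 0.56 y spans [(np.float64(0.276), np.float64(0.338)), (np.float64(0.133), np.float64(0.219))]
x 0.54 y spans [(np.float64(0.312), np.float64(0.338))]
x 0.52 y spans [(np.float64(0.312), np.float64(0.337))]
x 0.5 y spans [(np.float64(0.312), np.float64(0.339))]
x 0.48 y spans [(np.float64(0.312), np.float64(0.338))]
x 0.46 y spans [(np.float64(0.312),
[... 1569 characters left out ...]
float64(0.044), np.float64(0.054)), (np.float64(0.005), np.float64(0.041)), (np.float64(-0.017), np.float64(0.001)), (np.float64(-0.032), np.float64(-0.022)), (np.float64(-0.043), np.float64(-0.04)), (np.float64(-0.089), np.float64(-0.059)), (np.float64(-0.117), np.float64(-0.095)), (np.float64(-0.123), np.float64(-0.12)), (np.float64(-0.139), np.float64(-0.127)), (np.float64(-0.147), np.float64(-0.141)), (np.float64(-0.157), np.float64(-0.153)), (np.float64(-0.172), np.float64(-0.163)), (np.float64(-0.198), np.float64(-0.174)), (np.float64(-0.211), np.float64(-0.201)), (np.float64(-0.23), np.float64(-0.219)), (np.float64(-0.24), np.float64(-0.236)), (np.float64(-0.269), np.float64(-0.245))]
```

View pics/ortho.png

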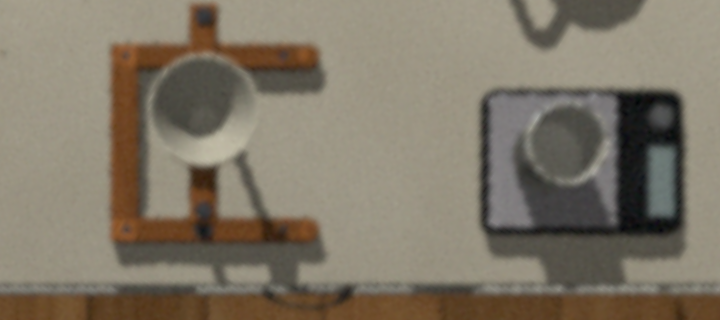

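```bash
cat >> h.py <<'E'
def st(): 
    s=manip.observe(); return s,np.array(s["ee_pos"]),R.from_rotvec(s["eef_rot"])
def delta(target,Rt=None):
    s,p,r=st(); t=r.inv().apply(np.array(target)-p)
    o=(r.inv()*Rt).as_rotvec(degrees=True) if Rt is not None else np.zeros(3)
    return t,o
# tool down, tool x = world x
RD=R.from_matrix(np.array([[1,0,0],[0,-1,0],[0,0,-1.]]))
E
python3 - <<'E'
from h import *
s,p,r=st();print(p,r.as_matrix())
for T in [(.30,.55,.33),(.42,.2,.33),(.45,-.1,.33)]: print(T,*delta(T,RD))
E
```

```text
[0.2748 0.5887 0.2309] [[ 0.4231  0.9061 -0.0004]
 [ 0.9061 -0.4231 -0.0008]
 [-0.0009  0.     -1.    ]]
(0.3, 0.55, 0.33) [-0.0245  0.0392 -0.0991] [ 0.0299  0.0453 64.9716]
(0.42, 0.2, 0.33) [-0.2909  0.296  -0.0989] [ 0.0299  0.0453 64.9716]
(0.45, -0.1, 0.33) [-0.55    0.4501 -0.0986] [ 0.0299  0.0453 64.9716]
```

step_arm([
  [-0.01,0.02,-0.05,0,0,5,0],
  [-0.025,0.04,-0.1,0,0,10,0],
  [-0.06,0.08,-0.1,0,0,15,0],
  [-0.1,0.115,-0.1,0,0,20,0],
  [-0.14,0.15,-0.1,0,0,25,0],
  [-0.18,0.19,-0.1,0,0,30,0],
  [-0.215,0.225,-0.1,0,0,35,0],
  [-0.25,0.26,-0.1,0,0,40,0],
])

```text
time: 1.05
ee_pos: [0.3981, 0.2696, 0.3315]
eef_rot: [-3.068, -0.674, -0.001]
force: [1.4, 0.2, -0.2]
finger_gap: 0.997
```

```bash
python3 - <<'E'
from h import *
s,p,r=st();print(p,s["q"],s["force"])
for T in [(.45,-.1,.33),(.47,-.27,.33)]: print(T,*delta(T,RD))
E
```

```text
[0.3981 0.2696 0.3315] [-0.875   0.2795  0.2899  1.8351 -0.0919  1.0394 -0.1166] [ 1.414   0.2198 -0.1669]
(0.45, -0.1, 0.33) [-0.1078  0.3573  0.0014] [-0.0259 -0.0284 24.7831]
(0.47, -0.27, 0.33) [-0.1609  0.52    0.0013] [-0.0259 -0.0284 24.7831]
```

step_arm([
  [-0.012,0.045,0,0,0,4,0],
  [-0.025,0.09,0,0,0,8,0],
  [-0.04,0.135,0,0,0,11,0],
  [-0.055,0.18,0,0,0,14,0],
  [-0.07,0.225,0,0,0,17,0],
  [-0.085,0.27,0,0,0,20,0],
  [-0.098,0.315,0,0,0,22.5,0],
  [-0.108,0.357,0,0,0,24.8,0],
])

```text
time: 1.85
ee_pos: [0.4504, -0.0998, 0.3316]
eef_rot: [-3.141, -0.001, -0.001]
force: [1.5, 0.3, -0.4]
finger_gap: 1.0
```

```bash
python3 - <<'E'
from h import *
s,p,r=st();print(p,s["q"],s["force"],r.as_matrix())
for T in [(.46,-.275,.2),(.46,-.275,-.004)]: print(T,*delta(T,RD))
d=manip.get_image("scene");cv2.imwrite("pics/s1.png",d["frame"][:,:,::-1])
d=manip.get_image("top");cv2.imwrite("pics/t1.png",d["frame"][:,:,::-1])
E
```

```text
[ 0.4504 -0.0998  0.3316] [-0.2807  0.2709  0.5671  1.8847 -0.1687  1.0325  0.3574] [ 1.4724  0.3162 -0.3967] [[ 1.      0.0007  0.0007]
 [ 0.0007 -1.      0.0003]
 [ 0.0007 -0.0003 -1.    ]]
(0.46, -0.275, 0.2) [0.0094 0.1752 0.1316] [-0.016  -0.0397  0.0377]
(0.46, -0.275, -0.004) [0.0093 0.1753 0.3356] [-0.016  -0.0397  0.0377]
```

View pics/s1.png

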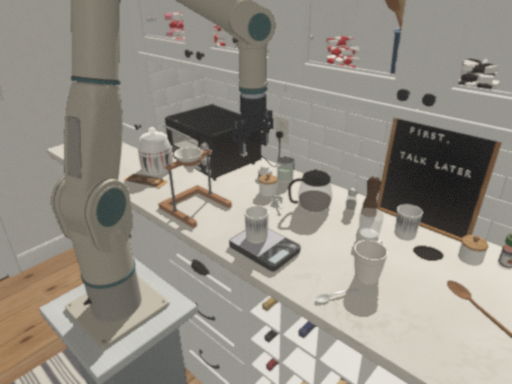

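```bash
python3 - <<'E'
from h import *
d=manip.get_image("top")
print(ray(d,[(386,176),(386,192),(376,138),(366,128)],0.005))
E
```

```text
[[ 0.4345 -0.4303  0.005 ]
 [ 0.3829 -0.3955  0.005 ]
 [ 0.58   -0.482   0.005 ]
 [ 0.6336 -0.4714  0.005 ]]
```

step_arm([
  [0,0.045,0,0,0,0,0],
  [0,0.09,0.01,0,0,0,0],
  [0.005,0.135,0.04,0,0,0,0],
  [0.009,0.165,0.08,0,0,0,0],
  [0.009,0.175,0.12,0,0,0,0],
  [0.009,0.175,0.16,0,0,0,0],
  [0.009,0.175,0.18,0,0,0,0],
])

```text
time: 2.7
ee_pos: [0.4589, -0.2701, 0.1479]
eef_rot: [-3.138, -0.006, 0.007]
force: [0.1, 0.7, 0.1]
finger_gap: 1.001
```

```bash
python3 - <<'E'
from h import *
s,p,r=st();print(p,s["q"],s["force"])
d=manip.get_image("wrist");cv2.imwrite("pics/w1.png",d["frame"][:,:,::-1]);print(d["T_tool_cam"])
E
```

```text
[ 0.4589 -0.2701  0.1479] [ 0.1815  0.6225  0.4563  1.932  -0.4184  0.687   0.8977] [0.1294 0.6626 0.0763]
[[ 1.      0.0002 -0.0012 -0.0006]
 [ 0.0002  0.9488  0.3159 -0.0809]
 [ 0.0012 -0.3159  0.9488 -0.1416]
 [ 0.      0.      0.      1.    ]]
```

View pics/w1.png

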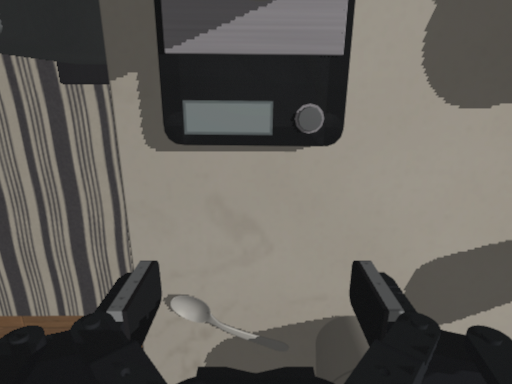

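step_arm([
  [0,0.005,0,7.5,0,0,0],
  [0,0.01,0,15,0,0,0],
  [0,0.015,0.0,22.5,0,0,0],
  [0,0.015,0,30,0,0,0],
  [0,0.015,0,30,0,0,0],
])

```text
time: 3.25
ee_pos: [0.4589, -0.2912, 0.1497]
eef_rot: [-2.618, 0.003, 0.003]
force: [-1.1, -0.6, -0.2]
finger_gap: 0.998
```

```bash
python3 - <<'E'
from h import *
s,p,r=st();print(p,s["q"],s["force"]);print(r.as_matrix())
d=manip.get_image("wrist");cv2.imwrite("pics/w2.png",d["frame"][:,:,::-1])
d=manip.get_image("scene");cv2.imwrite("pics/s2.png",d["frame"][:,:,::-1])
E
```

```text
[ 0.4589 -0.2912  0.1497] [ 0.6029  0.7978  0.2542  1.6165 -0.5655  1.2227  1.1436] [-1.1037 -0.6059 -0.186 ]
[[ 1.     -0.0026 -0.0014]
 [-0.0016 -0.8661  0.4998]
 [-0.0025 -0.4998 -0.8661]]
```

View pics/s2.png

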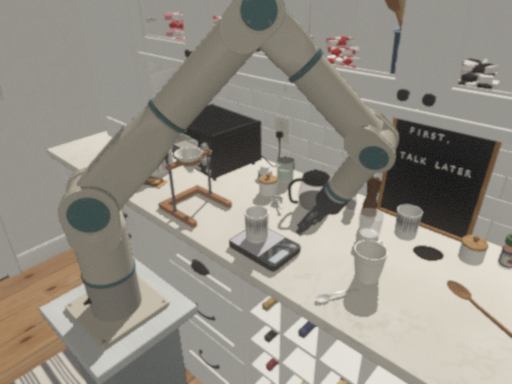

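View pics/w2.png

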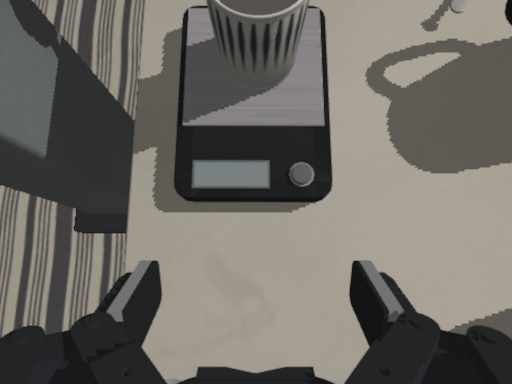

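```bash
cat >> h.py <<'E'
RT=R.from_euler('x',30,degrees=True)*RD
E
python3 - <<'E'
from h import *
for T in [(.4555,-.262,.05),(.4555,-.262,-.002)]: print(T,*delta(T,RT))
E
```

```text
(0.4555, -0.262, 0.05) [-0.0049  0.0289  0.1003] [0.0355 0.1083 0.1641]
(0.4555, -0.262, -0.002) [-0.0049  0.0549  0.1453] [0.0355 0.1083 0.1641]
```

step_arm([
  [-0.001,0.008,0.03,0,0,0,0],
  [-0.002,0.018,0.06,0,0,0,0],
  [-0.004,0.028,0.09,0,0,0,0],
  [-0.005,0.035,0.11,0,0,0,0],
  [-0.005,0.045,0.128,0,0,0,0],
  [-0.005,0.053,0.142,0,0,0,0],
  [-0.005,0.055,0.145,0,0,0,0],
  [-0.005,0.055,0.145,0,0,0,0],
])

```text
time: 4.15
ee_pos: [0.4557, -0.2619, -0.0013]
eef_rot: [-2.618, -0.006, 0.001]
force: [-0.7, -0.3, 0.1]
finger_gap: 1.001
```

```bash
python3 - <<'E'
from h import *
s,p,r=st();print(p,s["q"],s["force"]);print(r.as_matrix())
for T in [(.4555,-.236,-.002),(.4555,-.19,-.002),(.476,-.06,-.002)]: print(T,*delta(T,RT))
d=manip.get_image("wrist");cv2.imwrite("pics/w3.png",d["frame"][:,:,::-1])
E
```

```text
[ 0.4557 -0.2619 -0.0013] [ 0.6123  0.9945  0.1792  1.7126 -0.6669  0.9484  1.2784] [-0.7261 -0.3212  0.1401]
[[ 1.      0.0041 -0.0022]
 [ 0.0047 -0.8662  0.4998]
 [ 0.0002 -0.4998 -0.8662]]
(0.4555, -0.236, -0.002) [-0.0001 -0.0221  0.0135] [0.0155 0.1248 0.2359]
(0.4555, -0.19, -0.002) [ 0.0002 -0.062   0.0365] [0.0155 0.1248 0.2359]
(0.476, -0.06, -0.002) [ 0.0213 -0.1745  0.1014] [0.0155 0.1248 0.2359]
```

View pics/w3.png

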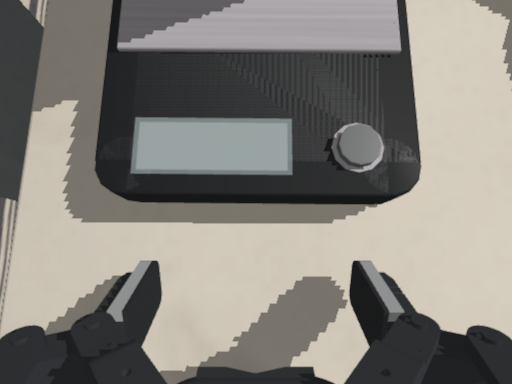

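step_arm([
  [0,-0.0043,0.0025,0,0.1,0.2,0],
  [0,-0.0087,0.005,0,0.1,0.2,0],
  [0,-0.013,0.0075,0,0.1,0.2,0],
  [0,-0.0173,0.01,0,0.1,0.2,0],
  [0,-0.02,0.0115,0,0.1,0.2,0],
  [0,-0.0225,0.013,0,0.1,0.2,0],
  [0,-0.025,0.0145,0,0.1,0.2,0],
  [0,-0.0275,0.016,0,0.1,0.2,0],
])

```text
time: 5.0
ee_pos: [0.4552, -0.2346, -0.0021]
eef_rot: [-2.624, 0.004, -0.002]
force: [-2.1, -8.8, 6.9]
finger_gap: 1.0
```

```bash
python3 - <<'E'
from h import *
s,p,r=st();print(p,s["force"]);print(r.as_matrix())
d=manip.get_image("wrist");cv2.imwrite("pics/w4.png",d["frame"][:,:,::-1])
E
```

```text
[ 0.4552 -0.2346 -0.0021] [-2.0971 -8.7896  6.933 ]
[[ 1.     -0.0024  0.0023]
 [-0.0032 -0.8693  0.4944]
 [ 0.0008 -0.4944 -0.8693]]
```

View pics/w4.png

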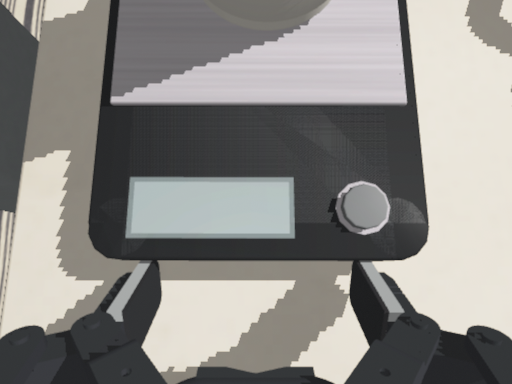

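step_arm([
  [0.0004,-0.0031,0.0005,0,0,0,0],
  [0.001,-0.007,0.0018,0,0,0,0],
  [0.0018,-0.0114,0.0043,0,0,0,0],
  [0.0025,-0.0157,0.0068,0,0,0,0],
  [0.0032,-0.02,0.0093,0,0,0,0],
  [0.004,-0.0244,0.0118,0,0,0,0],
  [0.0046,-0.0278,0.0138,0,0,0,0],
  [0.0048,-0.0296,0.0148,0,0,0,0],
])

```text
time: 5.85
ee_pos: [0.46, -0.1972, 0.0001]
eef_rot: [-2.618, 0.0, 0.0]
force: [-0.6, -4.8, -2.4]
finger_gap: 1.0
```

```bash
python3 - <<'E'
from h import *
s,p,r=st();print(p,s["force"]);print(r.as_matrix())
d=manip.get_image("wrist");cv2.imwrite("pics/w5.png",d["frame"][:,:,::-1])
d=manip.get_image("top");cv2.imwrite("pics/t5.png",d["frame"][:,:,::-1])
E
```

```text
[ 0.46   -0.1972  0.0001] [-0.6155 -4.7942 -2.4315]
[[ 1.     -0.0004 -0.0001]
 [-0.0003 -0.8658  0.5004]
 [-0.0003 -0.5004 -0.8658]]
```

View pics/w5.png

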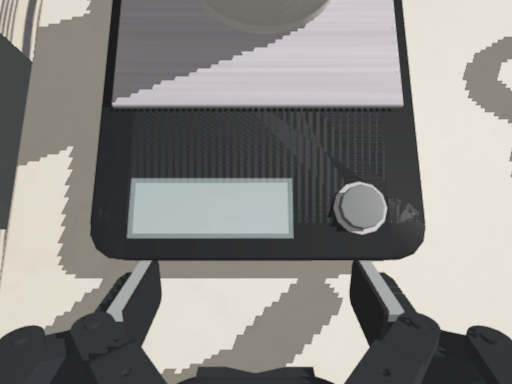

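View pics/t5.png

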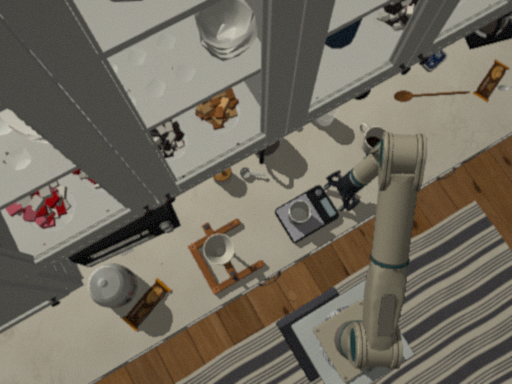

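step_arm([
  [0.0006,-0.0035,0.002,0,0,0,0],
  [0.0017,-0.0095,0.0055,0,0,0,0],
  [0.0028,-0.0156,0.009,0,0,0,0],
  [0.004,-0.0217,0.0125,0,0,0,0],
  [0.005,-0.0277,0.016,0,0,0,0],
  [0.006,-0.0338,0.0195,0,0,0,0],
  [0.007,-0.0398,0.023,0,0,0,0],
  [0.0076,-0.0433,0.025,0,0,0,0],
])

```text
time: 6.75
ee_pos: [0.4677, -0.1481, 0.0003]
eef_rot: [-2.619, 0.002, -0.001]
force: [-0.4, -5.3, -0.4]
finger_gap: 0.999
```

step_arm([
  [0.0006,-0.0035,0.002,0,0,0,0],
  [0.0018,-0.0095,0.0055,0,0,0,0],
  [0.003,-0.0156,0.009,0,0,0,0],
  [0.0042,-0.0217,0.0125,0,0,0,0],
  [0.0054,-0.0277,0.016,0,0,0,0],
  [0.0066,-0.0338,0.0195,0,0,0,0],
  [0.0076,-0.0398,0.023,0,0,0,0],
  [0.008,-0.0433,0.025,0,0,0,0],
])

```text
time: 7.55
ee_pos: [0.4758, -0.098, 0.0002]
eef_rot: [-2.618, 0.002, -0.001]
force: [-0.0, -5.4, 0.2]
finger_gap: 0.999
```

```bash
cat > look.py <<'E'
from h import *
import sys
tag=sys.argv[1]
s,p,r=st();print(s["time"],p,s["force"],s["q"]);print(r.as_matrix())
d=manip.get_image("wrist");cv2.imwrite(f"pics/w{tag}.png",d["frame"][:,:,::-1])
d=manip.get_image("top");ortho(d,.024,.33,.62,-.2,.36,f"pics/o{tag}.png",.0007)
E
python3 look.py 6
```

```text
7.55 [ 0.4758 -0.098   0.0002] [-0.0346 -5.3723  0.1585] [ 0.4305  0.9287  0.0608  1.9495 -0.8408  0.7141  1.2409]
[[ 1.     -0.0011  0.0007]
 [-0.0013 -0.8663  0.4996]
 [ 0.0001 -0.4996 -0.8663]]
```

View pics/w6.png

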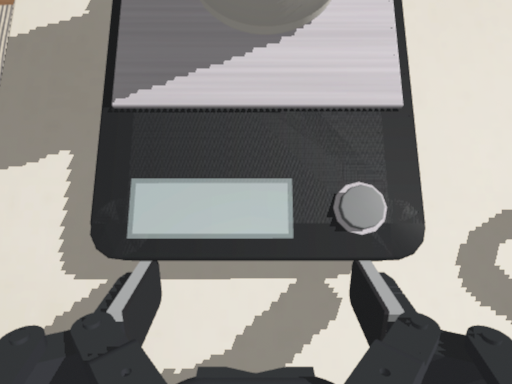

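View pics/o6.png

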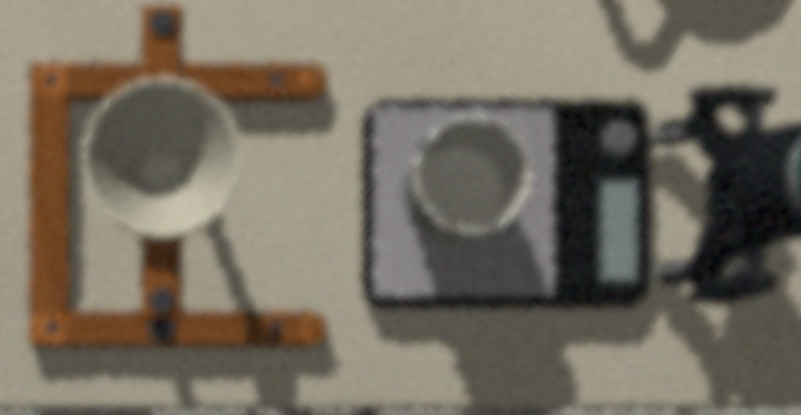

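```bash
cat > align.py <<'E'
from h import *
import sys
def edges(d):
    # scale side edges: profile along x averaged over y bands, at z=.024; stand at z=.022
    o=ortho(d,.024,.33,.64,-.1,.36,None,.0005).astype(float)
    hsv=cv2.cvtColor(o.astype(np.uint8),cv2.COLOR_RGB2HSV)
    return o,hsv
def cross(prof,lv,up):  # indices subpixel
    a=prof[:-1]-lv;b=prof[1:]-lv
    i=np.where((a>0)&(b<=0) if not up else (a<=0)&(b>0))[0]
    return i+a[i]/(a[i]-b[i])
d=manip.get_image("top")
o=ortho(d,.023,.33,.64,-.12,.36,None,.0005).astype(float)
X=lambda i:.64-i*.0005
col=lambda y:int((.36-y)/.0005)
g=o.sum(2)/3; rb=o[...,0]-o[...,2]
y0=float(sys.argv[1])  # scale end y
for ya,yb in [(y0+.020,y0+.05),(y0+.05,y0+.075)]:
    p=g[:,col(yb):col(ya)].mean(1); 
    dn=X(cross(p,90,False));up=X(cross(p,90,True)); print("scale",ya,"falls",dn,"rises",up)
for ya,yb in [(.14,.155),(.175,.20),(.20,.225)]:
    p=rb[:,col(yb):col(ya)].mean(1); 
    print("wood",ya,X(cross(p,60,True)),X(cross(p,60,False)))
for xx in (.45,.48,.5,.52):
    i=int((.64-xx)/.0005); p=rb[i-10:i+10].mean(0); print("cross x",xx,(.36-cross(p,60,False)*.0005),(.36-cross(p,60,True)*.0005))
E
python3 align.py -.095
```

```text
scale -0.075 falls [0.5494] rises [0.3832]
scale -0.045 falls [0.5495 0.3525] rises [0.3808 0.3377]
wood 0.14 [0.5733 0.4   ] [0.5549 0.3807]
wood 0.175 [0.5727] [0.5546]
wood 0.2 [0.5724 0.3991] [0.5589 0.3808]
cross x 0.45 [0.3148] [0.3378]
cross x 0.48 [0.3147] [0.3373]
cross x 0.5 [0.3144] [0.3385]
cross x 0.52 [0.3146] [0.3367]
```

```bash
python3 - <<'E'
from h import *
d=manip.get_image("top")
o=ortho(d,.024,.33,.64,-.12,.36,None,.0005).astype(float);g=o.mean(2)
X=lambda i:.64-i*.0005
col=lambda y:int((.36-y)/.0005)
for ya,yb in [(-.075,-.04),(-.035,-.032),(.0,.03),(.06,.08)]:
    p=g[:,col(yb):col(ya)].mean(1)
    print(ya)
    for a,b in ((.535,.56),(.39,.415)): 
        i=[int((.64-x)/.0005) for x in (b,a)]; q=p[i[0]:i[1]:4]; print([ (round(X(i[0]+4*k)*1000),int(v)) for k,v in enumerate(q)])
E
```

```text
-0.075
[(560, 155), (558, 155), (556, 153), (554, 146), (552, 132), (550, 108), (548, 78), (546, 51), (544, 31), (542, 22), (540, 17), (538, 18), (536, 24)]
[(415, 20), (413, 19), (411, 20), (409, 26), (407, 38), (405, 54), (403, 68), (401, 77), (399, 82), (397, 84), (395, 82), (393, 82), (391, 82)]
-0.035
[(560, 153), (558, 152), (556, 150), (554, 146), (552, 129), (550, 105), (548, 77), (546, 50), (544, 32), (542, 23), (540, 18), (538, 20), (536, 22)]
[(415, 21), (413, 22), (411, 23), (409, 28), (407, 39), (405, 53), (403, 68), (401, 78), (399, 83), (397, 84), (395, 83), (393, 82), (391, 83)]
0.0
[(560, 153), (558, 153), (556, 151), (554, 144), (552, 128), (550, 105), (548, 88), (546, 87), (544, 101), (542, 118), (540, 130), (538, 135), (536, 130)]
[(415, 60), (413, 48), (411, 35), (409, 30), (407, 36), (405, 52), (403, 67), (401, 77), (399, 82), (397, 82), (395, 82), (393, 81), (391, 82)]
0.06
[(560, 152), (558, 153), (556, 151), (554, 143), (552, 126), (550, 104), (548, 86), (546, 84), (544, 97), (542, 114), (540, 124), (538, 129), (536, 131)]
[(415, 115), (413, 92), (411, 65), (409, 44), (407, 41), (405, 53), (403, 69), (401, 78), (399, 82), (397, 84), (395, 83), (393, 84), (391, 84)]
```

Scale centre x ≈ 0.4769, stand middle x ≈ 0.4771, and both yaws are about 0, so they are lined up. Now I'll push straight along +y.

step_arm([
  [0,-0.0035,0.002,0,0,0,0],
  [0,-0.0078,0.0045,0,0,0,0],
  [0,-0.0121,0.007,0,0,0,0],
  [0,-0.0165,0.0095,0,0,0,0],
  [0,-0.0208,0.012,0,0,0,0],
  [0,-0.0251,0.0145,0,0,0,0],
  [0,-0.0295,0.017,0,0,0,0],
  [0,-0.0329,0.019,0,0,0,0],
])

```text
time: 8.55
ee_pos: [0.4762, -0.0616, 0.0001]
eef_rot: [-2.621, 0.004, -0.002]
force: [-0.4, -7.5, 2.8]
finger_gap: 1.002
```

step_arm([
  [0,-0.0035,0.002,0,0,0,0],
  [0,-0.0078,0.0045,0,0,0,0],
  [0,-0.0121,0.007,0,0,0,0],
  [0,-0.0165,0.0095,0,0,0,0],
  [0,-0.0208,0.012,0,0,0,0],
  [0,-0.0251,0.0145,0,0,0,0],
  [0,-0.0295,0.017,0,0,0,0],
  [0,-0.0329,0.019,0,0,0,0],
])

```text
time: 9.35
ee_pos: [0.4763, -0.0237, 0.0001]
eef_rot: [-2.621, 0.004, -0.002]
force: [-0.3, -6.9, 3.3]
finger_gap: 1.002
```

```bash
python3 look.py 7
```

```text
9.35 [ 0.4763 -0.0237  0.0001] [-0.3047 -6.9207  3.2578] [ 0.3523  0.9109 -0.0184  2.0387 -0.9485  0.5977  1.2377]
[[ 1.     -0.0024  0.0024]
 [-0.0033 -0.8673  0.4978]
 [ 0.0009 -0.4978 -0.8673]]
```

View pics/o7.png

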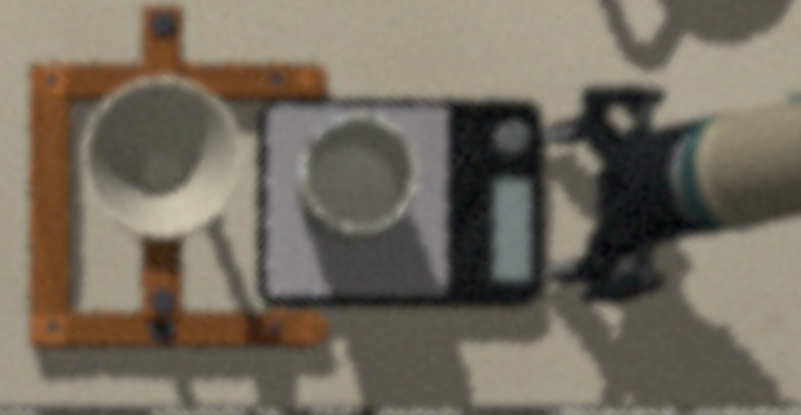

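View pics/w7.png

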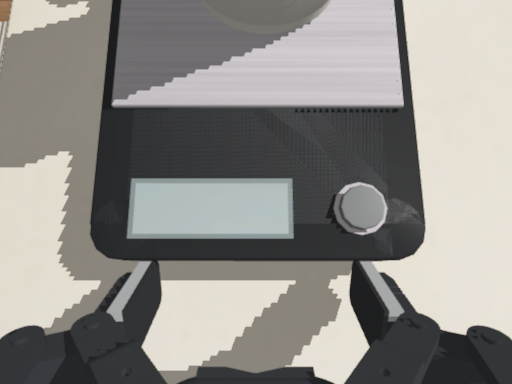

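step_arm([
  [0,0.0087,-0.005,0,0,0,0],
  [0,0.0104,-0.006,-5,0,0,0],
  [0,0.0104,-0.006,-10,0,0,0],
  [0,0.0104,-0.006,-15,0,0,0],
  [0,0.0104,-0.006,-15,0,0,0],
])

```text
time: 9.95
ee_pos: [0.475, -0.029, 0.0009]
eef_rot: [-2.876, -0.009, 0.003]
force: [0.0, 0.2, -0.5]
finger_gap: 1.001
```

```bash
cat >>h.py <<'E'
RS=R.from_euler('x',15,degrees=True)*RD
E
python3 look.py 8; python3 -c "
from h import *
for T in [(.476,-.026,-.002),(.476,.04,-.002)]: print(*delta(T,RS))"
```

```text
9.95 [ 0.475  -0.029   0.0009] [ 0.0236  0.2208 -0.5316] [ 0.13    0.8359  0.0927  2.1079 -0.9323  0.414   1.0994]
[[ 1.      0.006  -0.0029]
 [ 0.0066 -0.9648  0.2628]
 [-0.0013 -0.2628 -0.9649]]
[ 0.0007 -0.0063  0.0039] [-0.1382  0.0687  0.0432]
[ 0.0007 -0.07    0.0212] [-0.1382  0.0687  0.0432]
```

View pics/w8.png

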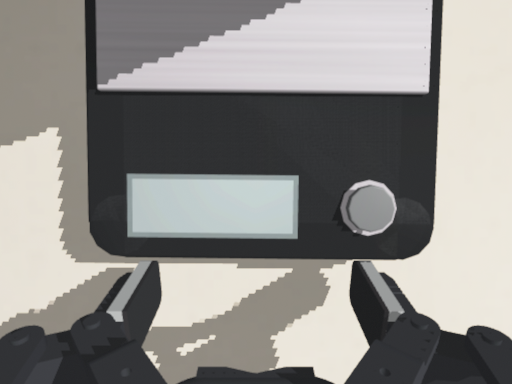

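step_arm([
  [0,-0.0035,0.0028,0,0,0,0],
  [0,-0.0068,0.0037,0,0,0,0],
  [0,-0.0106,0.0047,0,0,0,0],
  [0,-0.0155,0.006,0,0,0,0],
  [0,-0.0203,0.0073,0,0,0,0],
  [0,-0.0251,0.0086,0,0,0,0],
  [0,-0.029,0.0096,0,0,0,0],
  [0,-0.031,0.0101,0,0,0,0],
])

```text
time: 10.85
ee_pos: [0.4761, -0.0041, -0.0022]
eef_rot: [-2.883, 0.006, -0.001]
force: [0.9, -4.9, -0.5]
finger_gap: 1.002
```

```bash
python3 look.py 9
```

```text
10.85 [ 0.4761 -0.0041 -0.0022] [ 0.9157 -4.9436 -0.536 ] [ 0.0931  0.8366  0.0648  2.1246 -0.9711  0.3714  1.0762]
[[ 1.     -0.0042  0.0016]
 [-0.0044 -0.9668  0.2556]
 [ 0.0004 -0.2556 -0.9668]]
```

View pics/o9.png

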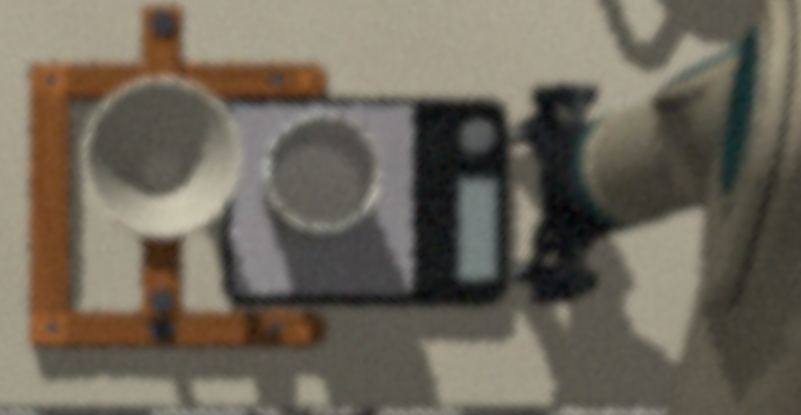

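View pics/w9.png

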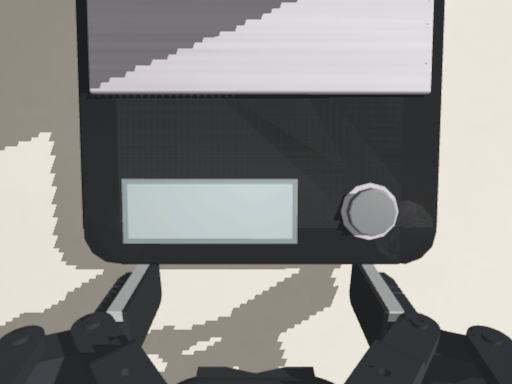

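step_arm([
  [0,0.0053,-0.0034,0,0,0,0],
  [0,0.0053,-0.0034,0,-3,0.8,0],
  [0,0.0053,-0.0034,0,-5.8,1.5,0],
  [0,0.0053,-0.0034,0,-5.8,1.5,0],
])

```text
time: 11.35
ee_pos: [0.4769, -0.0063, 0.0002]
eef_rot: [-2.875, 0.015, 0.15]
force: [-0.5, 0.9, -0.2]
finger_gap: 1.0
```

```bash
cat >>h.py <<'E'
RL=R.from_euler('y',6,degrees=True)*RS
E
python3 look.py 10; python3 -c "
from h import *
for T in [(.476,-.004,0),(.476,.046,0)]: print(*delta(T,RL))"
```

```text
11.35 [ 0.4769 -0.0063  0.0002] [-0.5122  0.9433 -0.2265] [-0.0124  0.8675  0.2235  2.0289 -0.8397  0.5714  0.9192]
[[ 0.9946 -0.024  -0.1012]
 [ 0.0031 -0.9657  0.2596]
 [-0.104  -0.2585 -0.9604]]
[ 0.0008 -0.0024  0.0008] [-0.0713  0.0261  0.0898]
[ 0.0009 -0.0507  0.0138] [-0.0713  0.0261  0.0898]
```

View pics/w10.png

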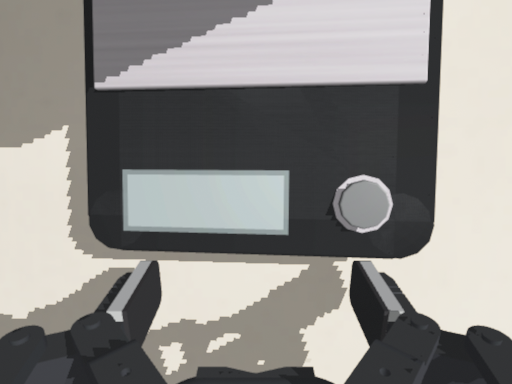

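step_arm([
  [0,-0.0039,0.001,0,0,0,0],
  [0,-0.0077,0.0021,0,0,0,0],
  [0,-0.0125,0.0034,0,0,0,0],
  [0,-0.0183,0.0049,0,0,0,0],
  [0,-0.0241,0.0065,0,0,0,0],
  [0,-0.0299,0.008,0,0,0,0],
  [0,-0.0348,0.0093,0,0,0,0],
  [0,-0.0377,0.0101,0,0,0,0],
])

```text
time: 12.25
ee_pos: [0.4759, 0.0292, 0.0003]
eef_rot: [-2.88, 0.023, 0.148]
force: [-0.8, -6.9, 2.6]
finger_gap: 1.001
```

```bash
python3 look.py 11; python3 -c "
from h import *
for T in [(.476,.046,0),(.476,.096,0)]: print(*delta(T,RL))"
```

```text
12.25 [0.4759 0.0292 0.0003] [-0.7929 -6.936   2.5507] [-0.0716  0.8604  0.2048  2.0488 -0.8727  0.5404  0.8781]
[[ 0.9947 -0.0289 -0.0988]
 [-0.0027 -0.9668  0.2556]
 [-0.1029 -0.2539 -0.9617]]
[ 0.0002 -0.0156  0.0045] [ 0.1501 -0.1135 -0.0957]
[ 0.0001 -0.064   0.0173] [ 0.1501 -0.1135 -0.0957]
```

View pics/w11.png

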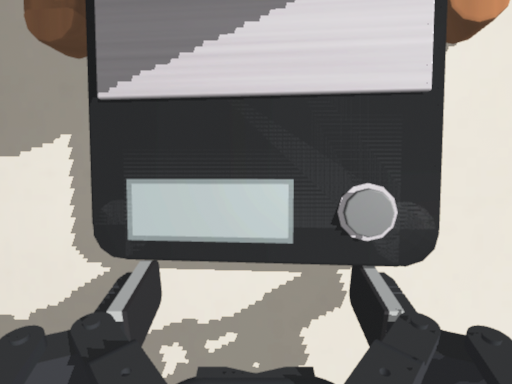

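View pics/o11.png

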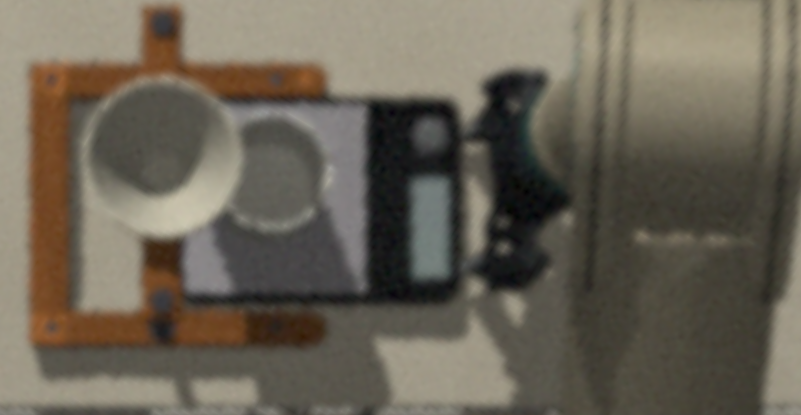

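step_arm([
  [0,-0.0039,0.001,0,0,0,0],
  [0,-0.0087,0.0023,0,0,0,0],
  [-0.0002,-0.0135,0.0036,0,0,0,0],
  [-0.0004,-0.0193,0.0052,0,0,0,0],
  [-0.0006,-0.0241,0.0065,0,0,0,0],
  [-0.0008,-0.0299,0.008,0,0,0,0],
  [-0.001,-0.0348,0.0093,0,0,0,0],
  [-0.001,-0.0387,0.0104,0,0,0,0],
])

```text
time: 13.15
ee_pos: [0.4749, 0.0693, 0.0003]
eef_rot: [-2.88, 0.023, 0.148]
force: [-0.1, -8.2, 2.5]
finger_gap: 1.002
```

```bash
python3 look.py 12; python3 -c "
from h import *
d=manip.get_image('scene');cv2.imwrite('pics/s12.png',d['frame'][:,:,::-1])
for T in [(.476,.096,0),(.476,.106,0)]: print(*delta(T,RL))"
```

```text
13.15 [0.4749 0.0693 0.0003] [-0.0561 -8.1509  2.4602] [-0.138   0.8562  0.1861  2.0594 -0.9053  0.5174  0.8325]
[[ 0.9947 -0.0291 -0.0989]
 [-0.0029 -0.9667  0.2557]
 [-0.1031 -0.2541 -0.9617]]
[ 0.0012 -0.0249  0.0069] [ 0.1003 -0.0821 -0.0935]
[ 0.0012 -0.0345  0.0094] [ 0.1003 -0.0821 -0.0935]
```

View pics/w12.png

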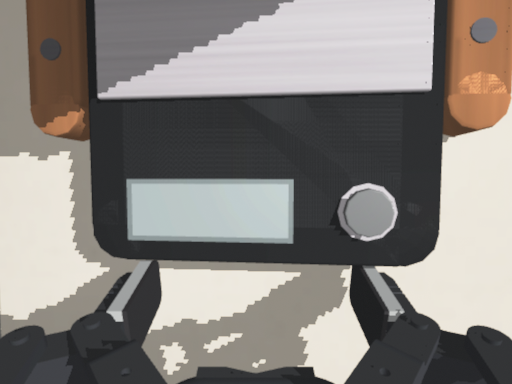

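View pics/o12.png

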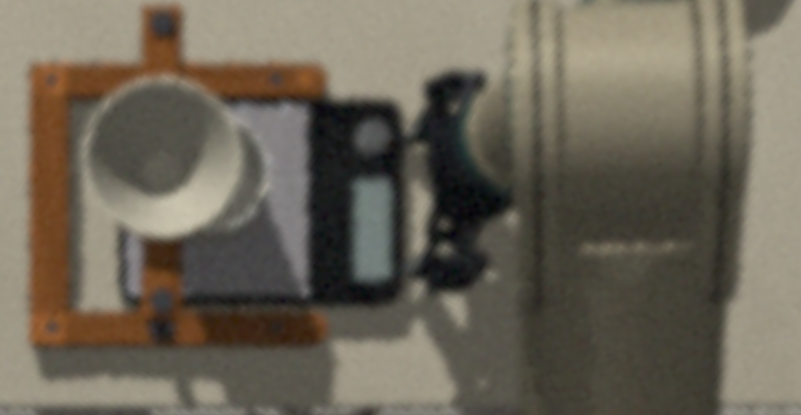

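View pics/s12.png

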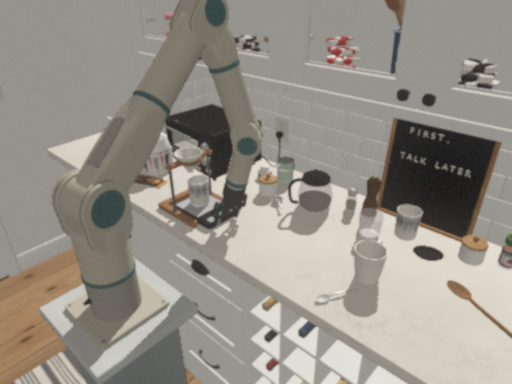

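step_arm([
  [0,-0.0039,0.001,0,0,0,0],
  [0,-0.0087,0.0023,0,0,0,0],
  [0,-0.0135,0.0036,0,0,0,0],
  [0,-0.0183,0.0049,0,0,0,0],
  [0,-0.0222,0.006,0,0,0,0],
  [0,-0.0251,0.0067,0,0,0,0],
  [0,-0.028,0.0075,0,0,0,0],
  [0,-0.03,0.008,0,0,0,0],
])

```text
time: 14.1
ee_pos: [0.4748, 0.1008, 0.0003]
eef_rot: [-2.879, 0.022, 0.149]
force: [0.3, -5.9, 2.3]
finger_gap: 1.001
```

```bash
python3 look.py 13
```

```text
14.1 [0.4748 0.1008 0.0003] [ 0.2838 -5.9436  2.2903] [-0.1922  0.8551  0.1754  2.0595 -0.9265  0.5062  0.792 ]
[[ 0.9946 -0.0286 -0.0997]
 [-0.0021 -0.9666  0.2564]
 [-0.1037 -0.2549 -0.9614]]
```

View pics/w13.png

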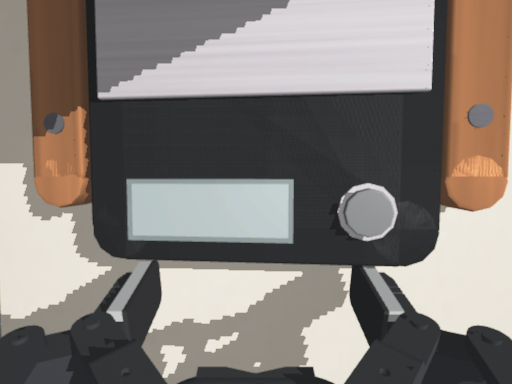

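View pics/o13.png

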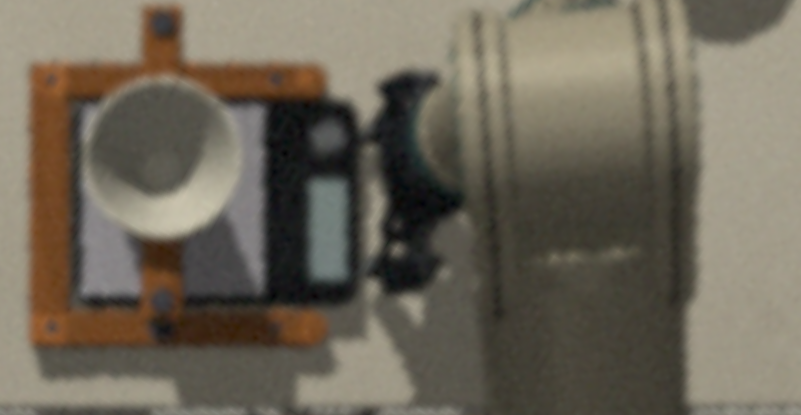

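step_arm([
  [0,-0.001,0.0003,0,0,0,0],
  [0,-0.0019,0.0005,0,0,0,0],
  [0,-0.0029,0.0008,0,0,0,0],
  [0,-0.0039,0.001,0,0,0,0],
])

```text
time: 14.6
ee_pos: [0.4747, 0.1045, 0.0003]
eef_rot: [-2.879, 0.023, 0.149]
force: [-0.0, -6.3, 1.0]
finger_gap: 1.001
```

step_arm([
  [0,-0.001,0.0003,0,0,0,0],
  [0,-0.0019,0.0005,0,0,0,0],
  [0,-0.0029,0.0008,0,0,0,0],
])

```text
time: 14.9
ee_pos: [0.4748, 0.105, 0.0002]
eef_rot: [-2.882, 0.025, 0.148]
force: [-1.8, -13.8, 5.9]
finger_gap: 1.002
```

step_arm([
  [0,-0.001,0.0003,0,0,0,0],
  [0,-0.0019,0.0005,0,0,0,0],
  [0,-0.0019,0.0005,0,0,0,0],
  [0,-0.0019,0.0005,0,0,0,0],
])

```text
time: 15.3
ee_pos: [0.4748, 0.105, 0.0002]
eef_rot: [-2.885, 0.026, 0.148]
force: [-1.9, -16.5, 7.0]
finger_gap: 0.997
```

```bash
python3 look.py 14
```

```text
15.3 [0.4748 0.105  0.0002] [ -1.9052 -16.4545   7.0173] [-0.2062  0.8544  0.178   2.0604 -0.9292  0.501   0.7802]
[[ 0.9947 -0.0306 -0.0982]
 [-0.005  -0.968   0.2508]
 [-0.1027 -0.249  -0.963 ]]
```

View pics/o14.png

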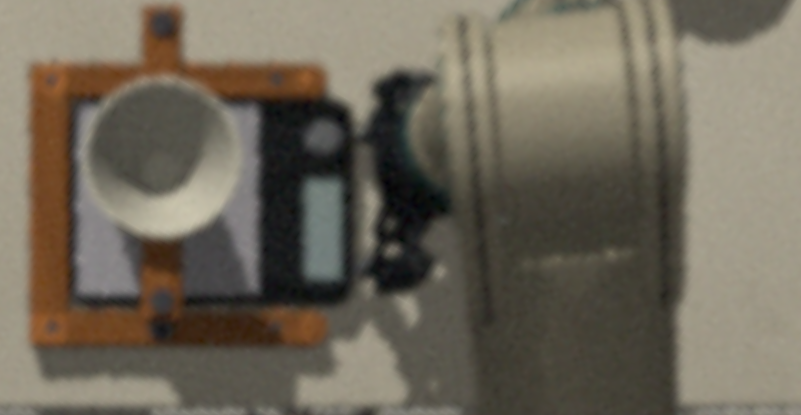

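step_arm([
  [0,0.01,-0.0025,0,0,0,0],
  [0,0.029,-0.0075,0,0,0,0],
  [0,0.058,-0.015,0,0,0,0],
  [0,0.058,-0.015,0,0,0,60],
  [-0.004,0.048,-0.0535,0,0,0,150],
  [-0.008,0.038,-0.092,0,0,0,255],
  [-0.008,0.038,-0.092,0,0,0,255],
  [-0.008,0.038,-0.092,0,0,0,255],
])

```text
time: 16.2
ee_pos: [0.475, 0.0528, 0.0806]
eef_rot: [-2.874, 0.017, 0.149]
force: [0.2, 0.4, -0.9]
finger_gap: 0.147
```

```bash
python3 look.py 15
```

```text
16.2 [0.475  0.0528 0.0806] [ 0.2404  0.4226 -0.8626] [-0.1853  0.7186  0.3121  2.0403 -0.7712  0.6903  0.7262]
[[ 0.9946 -0.0251 -0.1004]
 [ 0.002  -0.9654  0.2606]
 [-0.1034 -0.2594 -0.9602]]
```

View pics/w15.png

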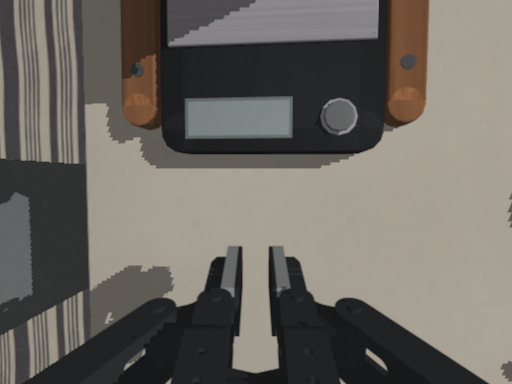

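View pics/o15.png

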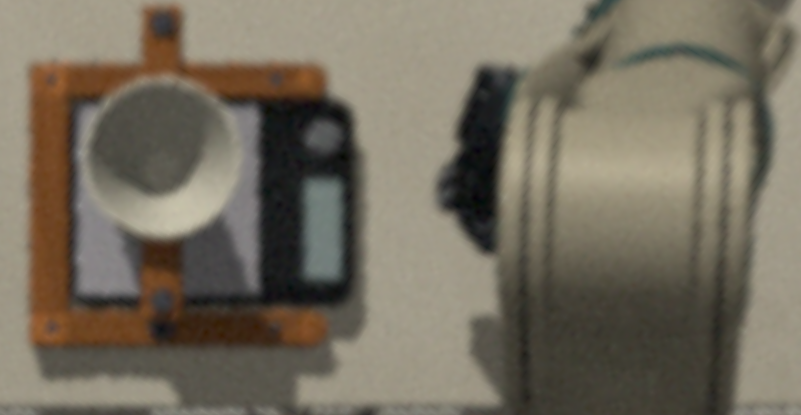

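```bash
cat > btn.py <<'E'
from h import *
import sys
def main(Rt,T):
    s,p,r=st()
    d=manip.get_image("wrist"); g=cv2.cvtColor(d["frame"],cv2.COLOR_RGB2GRAY)
    Tc=np.array(d["T_tool_cam"]); M=r.as_matrix()
    d["rotation"]=M@Tc[:3,:3]; d["position"]=p+M@Tc[:3,3]
    c=cv2.HoughCircles(cv2.medianBlur(g,5),cv2.HOUGH_GRADIENT,1,60,param1=80,param2=18,minRadius=12,maxRadius=30)
    c=c[0][:5]; print(c)
    for q in c: print(ray(d,q[:2],.028))
    print("q",s["q"]);print(M)
    for t in T: print(t,*delta(t,Rt))
    return d
if __name__=="__main__": main(RT,[(.521,.10,.09),(.521,.1425,.07)])
E
python3 btn.py
```

```text
[[341.5 114.5  18.8]
 [ 61.5 336.5  23.8]
 [408.5 103.5  17.9]
 [138.5 104.5  19.4]]
[[0.5207 0.1319 0.028 ]]
[[ 0.3326 -0.017   0.028 ]]
[[0.5595 0.1376 0.028 ]]
[[0.3917 0.1407 0.028 ]]
q [-0.1845  0.7211  0.3117  2.0409 -0.7709  0.6899  0.7261]
[[ 0.9943 -0.0264 -0.103 ]
 [ 0.0013 -0.9656  0.2602]
 [-0.1063 -0.2588 -0.9601]]
(0.521, 0.1, 0.09) [ 0.0456 -0.0504 -0.0029] [14.9189  5.7019 -2.3059]
(0.521, 0.1425, 0.07) [ 0.0478 -0.0862  0.0273] [14.9189  5.7019 -2.3059]
```

step_arm([
  [0.015,-0.01,-0.002,5,2,-0.8,255],
  [0.03,-0.02,-0.003,10,4,-1.5,255],
  [0.046,-0.03,-0.003,14.9,5.7,-2.3,255],
  [0.046,-0.05,-0.003,14.9,5.7,-2.3,255],
  [0.047,-0.068,0.012,14.9,5.7,-2.3,255],
  [0.048,-0.086,0.027,14.9,5.7,-2.3,255],
  [0.048,-0.086,0.027,14.9,5.7,-2.3,255],
])

```text
time: 17.05
ee_pos: [0.5198, 0.1453, 0.0696]
eef_rot: [-2.615, -0.004, 0.005]
force: [-0.1, -0.4, -0.3]
finger_gap: 0.003
```

```bash
cat > b2.py <<'E'
from btn import *
import sys
d=main(RT,[(.521,.1415,.045),(.521,.1415,.036),(.521,.1415,.031)])
cv2.imwrite(f"pics/wb{sys.argv[1]}.png",d["frame"][:,:,::-1])
print(st()[1],st()[0]["force"],st()[0]["finger_gap"],st()[0]["time"])
d=manip.get_image('scene');cv2.imwrite(f'pics/sb{sys.argv[1]}.png',cv2.resize(d['frame'][100:280,130:330,::-1],None,fx=3.5,fy=3.3))
E
python3 b2.py 1
```

```text
[[324.5 273.5  18. ]
 [272.5  54.5  23.9]
 [ 50.5 269.5  16. ]]
[[0.5608 0.1391 0.028 ]]
[[0.5305 0.2872 0.028 ]]
[[0.3949 0.1409 0.028 ]]
q [-0.0035  0.7831  0.0129  2.0191 -1.0495  0.6291  0.9643]
[[ 1.      0.0019 -0.0042]
 [ 0.0037 -0.8646  0.5024]
 [-0.0027 -0.5024 -0.8646]]
(0.521, 0.1415, 0.045) [0.0003 0.0136 0.0208] [-0.0216  0.1066  0.0384]
(0.521, 0.1415, 0.036) [0.0003 0.0181 0.0286] [-0.0216  0.1066  0.0384]
(0.521, 0.1415, 0.031) [0.0003 0.0206 0.0329] [-0.0216  0.1066  0.0384]
[0.5207 0.1429 0.0698] [-0.2878 -0.219   0.4494] -0.0014983535531848777 17.1
```

View pics/wb1.png

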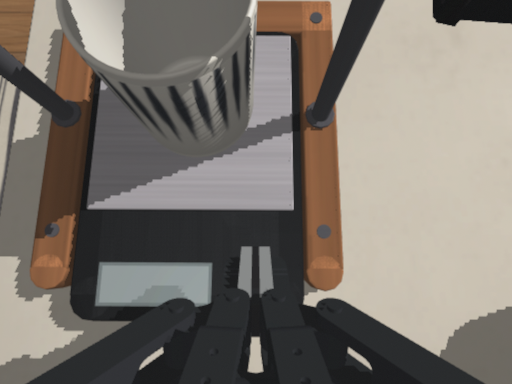

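View pics/sb1.png

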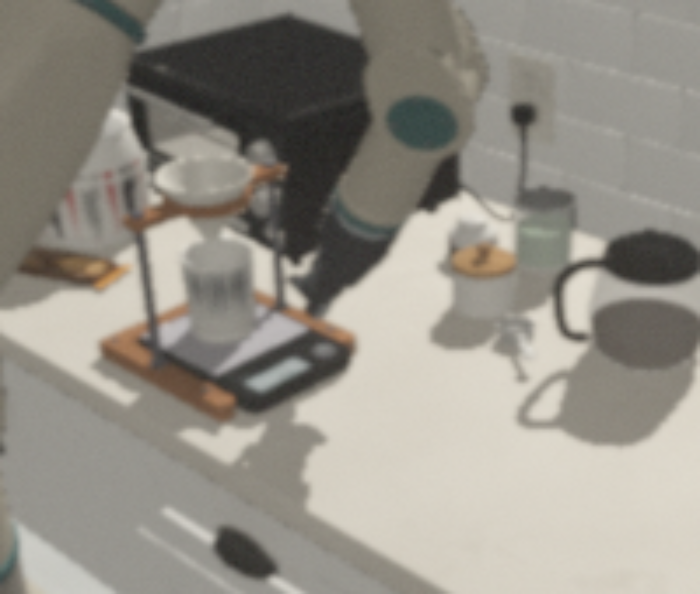

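```bash
python3 - <<'E'
from h import *
Rt=R.from_euler('y',5,degrees=True)*R.from_euler('x',22,degrees=True)*RD
for t in [(.519,.1425,.06),(.519,.1425,.045)]: print(*delta(t,Rt))
E
```

```text
[-0.0026  0.0039  0.0094] [-7.9171 -4.5155  2.167 ]
[-0.0026  0.0114  0.0224] [-7.9171 -4.5155  2.167 ]
```

step_arm([
  [-0.001,0.001,0.003,-4,-2.2,1,255],
  [-0.0026,0.004,0.0094,-7.9,-4.5,2.2,255],
  [-0.0026,0.008,0.016,-7.9,-4.5,2.2,255],
  [-0.0026,0.0114,0.0224,-7.9,-4.5,2.2,255],
  [-0.0026,0.0114,0.0224,-7.9,-4.5,2.2,255],
])

```text
time: 17.65
ee_pos: [0.5187, 0.1409, 0.0446]
eef_rot: [-2.755, 0.028, 0.12]
force: [-0.0, -0.5, -0.8]
finger_gap: 0.002
```

```bash
python3 b2.py 2; python3 - <<'E'
from h import *
Rt=R.from_euler('y',5,degrees=True)*R.from_euler('x',22,degrees=True)*RD
for t in [(.519,.1425,.034),(.519,.1425,.028)]: print(*delta(t,Rt))
E
```

```text
[[331.5  60.5  19.3]]
[[0.5586 0.2475 0.028 ]]
q [-0.1654  0.8156  0.1494  1.9558 -0.9059  0.6514  0.7289]
[[ 0.9962 -0.0359 -0.0797]
 [-0.0034 -0.927   0.375 ]
 [-0.0874 -0.3733 -0.9236]]
(0.521, 0.1415, 0.045) [ 0.002  -0.0007  0.0002] [ 7.9708  4.3874 -2.3931]
(0.521, 0.1415, 0.036) [0.0028 0.0027 0.0085] [ 7.9708  4.3874 -2.3931]
(0.521, 0.1415, 0.031) [0.0032 0.0045 0.0131] [ 7.9708  4.3874 -2.3931]
[0.519  0.1408 0.0451] [-0.7989  0.1878  0.0128] -0.00035046110440061043 17.7
[0.0007 0.0028 0.0112] [-0.0395 -0.1248 -0.1873]
[0.0012 0.0051 0.0167] [-0.0395 -0.1248 -0.1873]
```

View pics/wb2.png

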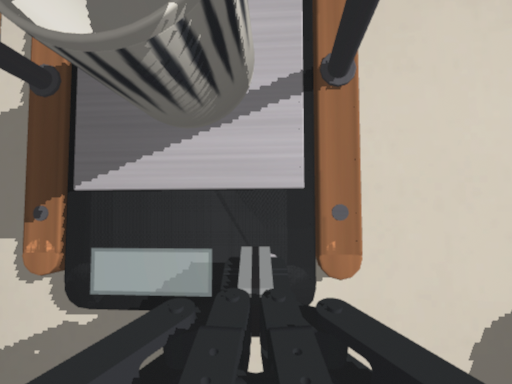

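View pics/sb2.png

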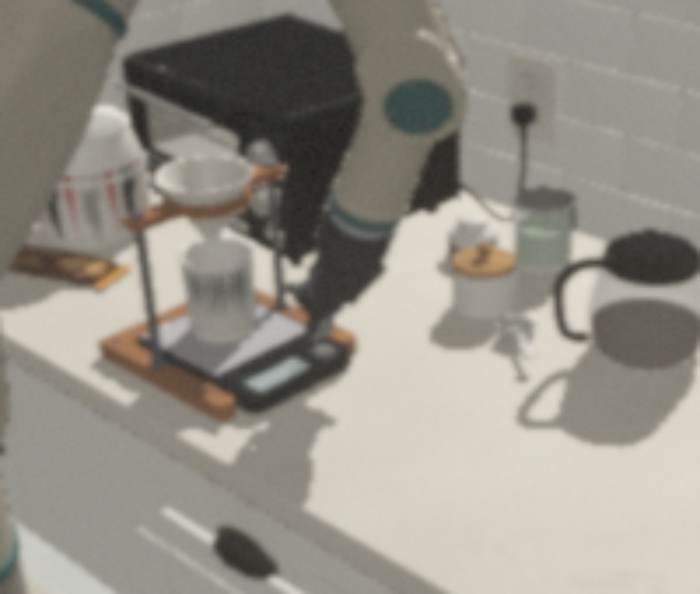

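step_arm([
  [0.0004,0.0015,0.006,0,0,0,255],
  [0.0006,0.0025,0.0095,0,0,0,255],
  [0.0007,0.0028,0.0112,0,0,0,255],
  [0.0008,0.0032,0.0121,0,0,0,255],
])

```text
time: 18.15
ee_pos: [0.5194, 0.1442, 0.0332]
eef_rot: [-2.755, 0.025, 0.118]
force: [-0.3, 0.9, -0.2]
finger_gap: -0.003
```

step_arm([
  [0.0001,0.0004,0.0009,0,0,0,255],
  [0.0002,0.0007,0.0018,0,0,0,255],
])

```text
time: 18.35
ee_pos: [0.5196, 0.1442, 0.0316]
eef_rot: [-2.755, 0.024, 0.117]
force: [-0.4, -0.4, 1.5]
finger_gap: -0.003
```

step_arm([
  [0.0001,0.0004,0.0009,0,0,0,255],
  [0.0002,0.0007,0.0018,0,0,0,255],
])

```text
time: 18.55
ee_pos: [0.5197, 0.1442, 0.0298]
eef_rot: [-2.755, 0.024, 0.117]
force: [-0.3, -0.5, 3.2]
finger_gap: -0.003
```

step_arm([
  [0.0001,0.0004,0.0009,0,0,0,255],
  [0.0002,0.0006,0.0014,0,0,0,255],
  [0.0002,0.0006,0.0014,0,0,0,255],
  [0.0002,0.0006,0.0014,0,0,0,255],
])

```text
time: 18.95
ee_pos: [0.5197, 0.1442, 0.0284]
eef_rot: [-2.755, 0.024, 0.117]
force: [-1.3, -0.8, 5.5]
finger_gap: 0.001
```

step_arm([
  [0.0001,0.0004,0.0009,0,0,0,255],
  [0.0001,0.0006,0.0014,0,0,0,255],
  [0.0001,0.0006,0.0014,0,0,0,255],
  [0.0001,0.0006,0.0014,0,0,0,255],
])

```text
time: 19.35
ee_pos: [0.5198, 0.1442, 0.028]
eef_rot: [-2.754, 0.024, 0.116]
force: [-2.2, -2.8, 13.6]
finger_gap: -0.0
```

step_arm([
  [-0.0003,-0.0015,-0.004,0,0,0,255],
  [-0.001,-0.004,-0.0095,0,0,0,255],
  [-0.0025,-0.011,-0.027,0,0,0,255],
  [-0.003,0.02,-0.05,0,0,0,255],
  [-0.003,0.06,-0.07,0,0,0,255],
  [-0.003,0.1,-0.09,0,0,0,255],
  [-0.003,0.135,-0.1,0,0,0,255],
  [-0.003,0.135,-0.1,0,0,0,255],
])

```text
time: 20.15
ee_pos: [0.5205, -0.0263, 0.0681]
eef_rot: [-2.762, 0.036, 0.114]
force: [0.4, -0.1, 0.2]
finger_gap: 0.0
```

```bash
python3 look.py 20; python3 b2.py 20; python3 - <<'E'
import cv2
E
```

```text
20.15 [ 0.5205 -0.0263  0.0681] [ 0.4286 -0.1153  0.2074] [ 0.0711  0.7998  0.2473  1.8927 -0.757   0.8099  0.8614]
[[ 0.9964 -0.0406 -0.0743]
 [-0.0103 -0.9293  0.3691]
 [-0.084  -0.367  -0.9264]]
[[262.5  16.5  17.1]
 [507.5 272.5  14.2]]
[[0.521  0.1297 0.028 ]]
[[ 0.6595 -0.029   0.028 ]]
q [ 0.066   0.7994  0.241   1.8942 -0.7592  0.8116  0.8606]
[[ 0.9963 -0.0348 -0.0782]
 [-0.0029 -0.927   0.375 ]
 [-0.0856 -0.3734 -0.9237]]
(0.521, 0.1415, 0.045) [ 0.0031 -0.1385  0.0815] [ 7.9135  4.41   -2.1902]
(0.521, 0.1415, 0.036) [ 0.0039 -0.1351  0.0899] [ 7.9135  4.41   -2.1902]
(0.521, 0.1415, 0.031) [ 0.0043 -0.1333  0.0945] [ 7.9135  4.41   -2.1902]
[ 0.5199 -0.0175  0.0687] [-0.3528  0.3947  0.5087] -0.0009356806419788997 20.3
```

View pics/o20.png

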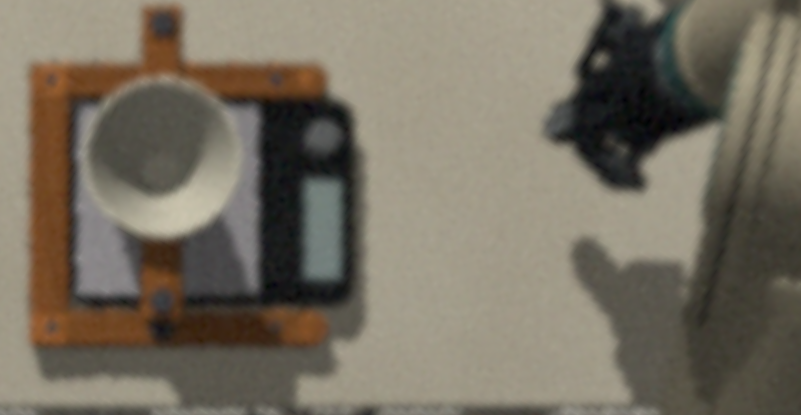

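View pics/w20.png

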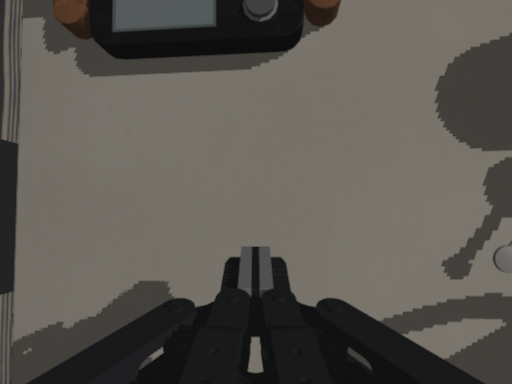

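View pics/sb20.png

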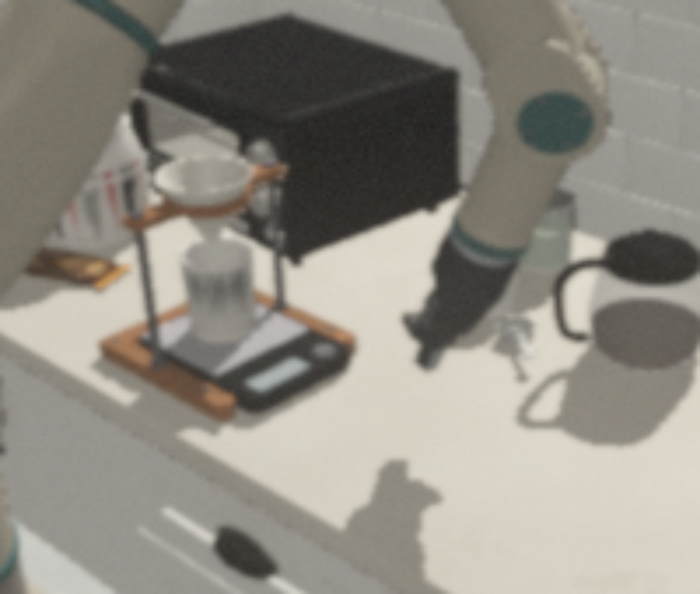

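```bash
python3 - <<'E'
from h import *
d=manip.get_image("scene")
cv2.imwrite("pics/cupz.png",cv2.resize(d["frame"][155:215,170:220,::-1],None,fx=10,fy=10,interpolation=cv2.INTER_CUBIC))
for n,P in dict(cuprim=(.477,.247,.127),cupbase=(.477,.247,.027),l=(.477,.247,.15)).items():
    uv=proj(d,P)[0]; print(n,uv,(uv-[170,155])*10)
print(st()[0]["time"],st()[0]["joint_vel"])
E
```

```text
cuprim [190.1514 176.3853] [201.5139 213.8529]
cupbase [192.5524 199.4998] [225.5241 444.998 ]
l [189.5767 170.8532] [195.7674 158.5322]
20.4 [-0.0063 -0.0012  0.0025 -0.002   0.002  -0.0014  0.0013]
```

View pics/cupz.png

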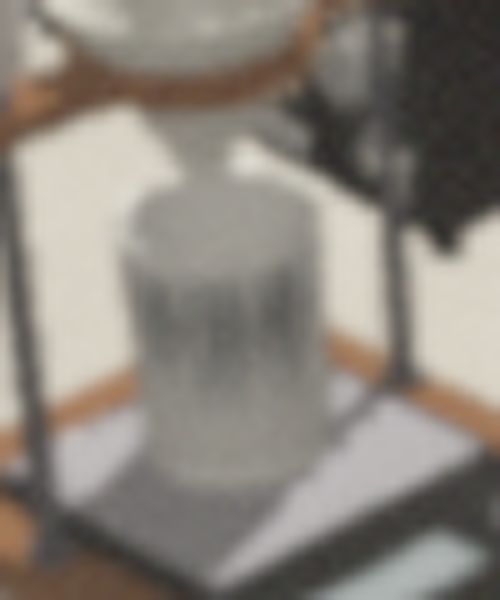

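```bash
python3 -c "
from plant import manip
print(manip.job_done()); s=manip.observe(); print(s['time'],s['force'])"
```

```text
the job is handed in; nothing more can be done
None
the job is handed in; nothing more can be done
```

I pushed the scale, with the cup on it, between the runners with the open fingertips on its display end. It stopped against the crosspiece: the push force rose from about 6 N to 16 N and it moved no further. Then I pressed the zero button with the shut fingertips, backed off and handed the job in at about 20 s.

- **Scale:** In the last top view it lies home and square, with its display end about 16–18 mm past the noses, as expected.
- **Cup:** It is upright under the dripper, about 6 mm off the spout axis by a rough estimate from the scene image (the limit is 20 mm).
- **Button:** It resisted like a spring over about 3–4 mm, then stopped hard at 13.6 N. That is slightly more than its 3 mm travel, so the finger may have just touched the housing at the end. I could not see the button while pressing, and I did not measure its height afterwards, so I only assume the spring brought it back up.
- **Rest of the scene:** I saw no sign that anything else had moved, but I did not measure it. At the end the tool was clear of everything, with force readings near zero.

The arm came close to the range limit of joint 5 (−1.05 against −1.1). I changed the tool's tilt along the way to stay inside it.

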